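# Click the nut drivers back onto the clip rail in size order

## Robot

A 6-joint arm with a two-finger parallel gripper is mounted at the origin on the work surface. World frame = base frame: x ahead of the robot, y to its left, z up, the work surface at z = 0. Lengths are in mm, angles in degrees, forces in N, time in s.
With the tool pointing down it reaches from about 300 to 850 mm from the base axis. Payload 4.2 kg.
Tool frame: the origin (TCP) lies at the centre of the arm's flange, where the gripper is bolted on; the fingertips stand 191 mm ahead of it and the grasp point (between the pads) lies 172 mm ahead of it; y points along the fingers, x is the direction in which the jaws open and shut, and the axes are right-handed (so a half turn about y gives the same grasp; the last joint's range is limited). The gripper opens to 91 mm and grips with 3 to 60 N. Pads are 32 mm wide; open, the fingers measure 118 mm over their backs; the gripper's body (76 mm by 178 mm) begins 60 mm behind the grasp point.
Start: joints at [-68.927, 18.312, 89.639, -0, 72.044, -1.146], TCP at [217.436, -532.301, 404.776] pointing down, gripper open.
Joint ranges: [-177.97, 177.97], [-48.28, 115.42], [12.27, 149.76], [-77.06, 257.06], [2.81, 150.46], [-146.56, 146.56]. Speed limits (degrees/s): [147.25, 147.25, 180, 180, 180, 180].

## Interface

Orientations are given as [roll, pitch, yaw] about the fixed x, y, z axes, in that order (R = Rz(yaw) Ry(pitch) Rx(roll)).
In Python, from workcell import env gives the robot as it stands.
- The arm moves only by the tool carry_out, never from a script. Its argument "increments" is a list of rows, each a list of 3 entries, a list of its own where there are three numbers: the turn, a rotation vector about the tool's x, y, z in rad, then the shift along the tool's x, y, z in mm, then the closure, from 0 (fully open) to 1 (shut). In form: [[[wx, wy, wz], [dx, dy, dz], claw], ...]. A call has 1 to 10 rows; each row is the pose to reach, as a shift and turn from the pose commanded when the call began, along the tool's axes at that moment; what a row does not reach only later rows make up. A row lasts 1/12 s, in which the tool goes at most 41.7 mm and 7.16 degrees, less where a joint would pass 70% of its speed; a pose out of reach is approached as far as the arm can. A call with a gripper value outside its range is refused whole. The fingers move at their own pace and stop on an object; "force" is the grip in N (left out, the last holds). Time passes only in rows, so rows that repeat a pose let the fingers close. It gives the time, the measured TCP pose, the force and the opening at its end, in the units of the state.
- env.state(): the state, without advancing time (a new reading comes with each control period).
- env.grab_frame(name): name is "side" or "top"; returns a dict with "frame" (480x640x3 uint8, blue, green, red), "z_map" (480x640 float32, mm along the optical axis (not along the pixel's ray), 0 where there is no reading), "camera_matrix" (3x3 intrinsics, pixels), "k1" (the pictures are not rectified: a ray, as slopes to the right and down, at radius r is drawn at 1 + k1 r^2 times it, then the intrinsics apply), "rvec" (rotation vector, rad) and "tvec" (3), from world to camera coordinates, as OpenCV has them. Camera axes: x right, y down, z forward; pixel columns grow to the right and rows downward; lengths in mm; the calibration is good to about 2 mm. A picture is of the moment at which its call begins.
- env.job_done(): hands the job in, once; it reports no verdict.
The state is a dict: "time_s": time; "qpos": joint angles; "qvel": joint speeds; "effort": joint torques, N m; "ee_pos": TCP position; "ee_rot": TCP orientation; "force": force on the tool from outside, world axes, zero at the start; "torque": the same for the moment, N m; "gripper_width": finger opening in mm.
Only numpy, scipy, OpenCV 4.12 (cv2) and the standard library are available. Lean on these libraries where they do the work, as an engineer would, in place of code of your own. Each camera call takes 0.05 s, during which the arm holds its last target. There are 200 camera calls.

## Task

Put the two loose nut drivers back on the clip rail so that the three lie in size order: the small yellow one in the clip at the red end, the large blue one in the clip at the grey end, the green one left home in the middle. Lay each across its clip with the handle's butt in the V rest, and press its shank down until it clicks fully home. Leave the reel, spray can, jar, heat sink and white bottle where they are.

Things in the scene. Friction and masses are not known exactly. Their poses are not given: they have to be found in the camera images.
- rail: aluminium clip rail fixed to the bench. Base plate 150 (x) by 290 (y) by 6 mm; origin on the bench under its centre, x away from the robot, z up. Clip bar at x = 50 mm with three like clips at y = -80, 0, 80 mm; lower bar at x = -54 mm. Drivers lie along x, head away from the robot, mid-handle at x = -8 mm, with free space under the handle down to the plate.
- v_mid (a point): the middle one of three black V rests (10 mm wide along x, at rail x = -54 mm, y = -80, 0, 80 mm) that carry the drivers' butts. This point: where the butt's axis lies when home, 42 mm above the bench.
- clip_mid (a point): the middle clip (rail x = 50, y = 0 mm): point on the shank's axis when home, 42 mm above the bench; axes as the rail's. All clips alike: saddle floor 33 mm up between two sprung steel lips, 20 mm long along x, 13 mm apart when empty, their tops 49.5 mm up (the top of a shank that is home is 51 mm up).
- clip_left (a point): the left clip seen from the robot (rail x = 50, y = 80 mm): point on the shank's axis when home, 42 mm above the bench; axes as the rail's. A driver just laid on a clip rests on the lips, shank axis about 54 mm up, butt in its V.
- clip_right (a point): the right clip seen from the robot (rail x = 50, y = -80 mm): point on the shank's axis when home, 42 mm above the bench; axes as the rail's. Pressing down on top of a laid shank with 5 to 15 N spreads the lips and snaps it 12 mm down onto the saddle; it then stays.
- red_mark (a point): top centre of the red end bar (50 x 20 x 12 mm) on one end of the rail plate, 18 mm above the bench, in line with the clips, 50 mm beyond the outer one: the end of the smallest driver. Red and grey may be at either end.
- grey_mark (a point): top centre of the grey end bar (50 x 20 x 12 mm) on one end of the rail plate, 18 mm above the bench, in line with the clips, 50 mm beyond the outer one: the end of the largest driver. Red and grey may be at either end.
- small_grip (a point): small nut driver (loose on the bench), about 70 g: yellow 8-sided handle 24 mm across flats, black butt d 18 mm, steel shank d 18 mm, dark head d 20 mm. This point: on its axis, mid-handle, near the centre of mass; 12 mm up when it lies on the bench on a handle flat. x runs along the axis to the head: butt -60 to -32, handle -32 to 32, shank 32 to 84, head 84 to 106 mm.
- small_shank (a point): point on the small nut driver's axis at mid-shank, 58 mm ahead of small_grip; same axes. It goes between the clip's lips.
- large_grip (a point): large nut driver (loose on the bench), about 130 g: blue 8-sided handle 36 mm across flats, black butt d 18 mm, steel shank d 18 mm, dark head d 30 mm. This point: on its axis, mid-handle, near the centre of mass; 18 mm up when it lies on the bench on a handle flat. x runs along the axis to the head: butt -60 to -32, handle -32 to 32, shank 32 to 84, head 84 to 106 mm.
- large_shank (a point): point on the large nut driver's axis at mid-shank, 58 mm ahead of large_grip; same axes. It goes between the clip's lips.
- medium_grip (a point): medium nut driver (already home in the middle clip, to stay there), about 100 g: green 8-sided handle 30 mm across flats, black butt d 18 mm, steel shank d 18 mm, dark head d 25 mm. This point: on its axis, mid-handle, near the centre of mass; 15 mm up when it lies on the bench on a handle flat. x runs along the axis to the head: butt -60 to -32, handle -32 to 32, shank 32 to 84, head 84 to 106 mm.
- medium_shank (a point): point on the medium nut driver's axis at mid-shank, 58 mm ahead of medium_grip; same axes. It goes between the clip's lips.
- reel: black reel of solder wire standing on its flange, a bystander: 70 mm across, 44 mm high; origin under its centre.
- spray: spray can, a bystander: 60 mm across, 170 mm high; origin under its centre.
- jar: amber flux jar, a bystander: 52 mm across, 50 mm high; origin under its centre.
- heatsink: loose aluminium heat sink, a bystander: 50 x 50 x 24 mm; origin under its centre.
- flask: white plastic bottle with a red cap, a bystander: 60 mm across, 110 mm high; origin under its centre.
Mind the look-alikes: they are no part of the job. Of the things shaped like the part that bears large_grip, the blue one is meant.

How it is judged (in metres and radians):
At the end, for the whole second after the job is handed in: All three drivers home: shank axis 39 to 45.5 mm above the bench (42 is home), shank middle within 20 mm of its clip, axis within 0.1 rad of the rail's x, handle on the V side; small next to the red end, large next to the grey end, medium in the middle (z of small_shank in the frame of rail between 0.039 and 0.0455 m and (horizontal distance between small_shank and clip_left below 0.02 m or horizontal distance between small_shank and clip_right below 0.02 m) and angle between the x axis of each of small_shank, large_shank, medium_shank and the x axis of rail, either way round below 0.1 rad and z of large_shank in the frame of rail between 0.039 and 0.0455 m and (horizontal distance between large_shank and clip_left below 0.02 m or horizontal distance between large_shank and clip_right below 0.02 m) and z of medium_shank in the frame of rail between 0.039 and 0.0455 m and horizontal distance between medium_shank and clip_mid below 0.02 m and horizontal distance between small_shank and red_mark below 0.075 m and horizontal distance between large_shank and grey_mark below 0.075 m); the robot touches nothing.
It fails at once if a bystander (reel, can, jar, heat sink or bottle) is moved by more than 20 mm (distance of any of reel, spray, jar, heatsink, flask from where it was at the start of the episode above 0.02 m).
It also fails if it takes over 72 s, if anything falls off the work surface, if the arm or the gripper's body presses on something with over 40 N, if the wrist force passes 120 N, or if a joint passes its speed limit or range.

## Working session

There is one attempt and no reset: what is moved stays moved. The work goes in short steps, Python scripts to look and compute and a tool call to move; the robot and the scene stay as the last step left them, time stands still between calls to the robot, and variables do not carry over. Pictures are saved under pics/ and viewed, about 8 in all and at most 12, crops included, and the job is handed in when it is done.

Besides the shell and the picture viewer there is one more tool, called after "Call:" by a JSON object that holds its "op" and its "data", one argument or row to a line. carry_out: Moves the arm, as the interface text tells. Its arguments: {"type":"object","properties":{"increments":{"type":"array","items":{"type":"array"}},"force":{"type":"number"}},"required":["increments"]}

```bash
mkdir -p pics; cat > h.py <<'E'
import numpy as np, cv2
from workcell import env
def grab(n):
    f=env.grab_frame(n); return f
def ray(f,uv):
    K=np.array(f["camera_matrix"],float);k1=f["k1"]
    p=cv2.undistortPoints(np.array(uv,float).reshape(-1,1,2),K,np.array([k1,0,0,0,0.])).reshape(-1,2)
    R=cv2.Rodrigues(np.array(f["rvec"],float))[0];t=np.array(f["tvec"],float).ravel()
    d=np.c_[p,np.ones(len(p))]@R
    return -R.T@t,d
def onplane(f,uv,z):
    c,d=ray(f,uv); return c+d*((z-c[2])/d[:,2])[:,None]
def pts(f):
    "world xyz of every pixel from depth"
    v,u=np.mgrid[:480,:640]; c,d=ray(f,np.stack([u,v],-1).reshape(-1,2))
    return (c+d*f["z_map"].reshape(-1,1)).reshape(480,640,3)
E
python3 - <<'E'
from h import *
print(env.state())
for n in("top","side"):
    f=grab(n);cv2.imwrite(f"pics/{n}0.png",f["frame"]);c,_=ray(f,[[320,240]]);print(n,c,onplane(f,[[320,240],[0,0],[639,479]],0).round())
E
```

```text
{'time_s': 0.0, 'qpos': array([-6.89279360e+01,  1.83514309e+01,  8.97057149e+01, -9.16963187e-04,
        7.20426284e+01, -1.14588359e+00]), 'qvel': array([-0.04892484, -0.10095022, -0.00071587,  0.00689432,  0.00802826,
        0.09180118]), 'effort': array([ 3.02520784e-03, -4.12449253e+01, -2.31977105e+01,  7.27911503e-02,
        4.57424275e-02, -1.35015953e-04]), 'ee_pos': array([ 217.36608348, -532.15717415,  403.92677069]), 'ee_rot': array([-89.99887633,   0.09977166, -67.78176801]), 'force': array([ 0.45154094, -0.52328189,  0.81203968]), 'torque': array([-0.047255  , -0.00616773, -0.00499835]), 'gripper_width': 91.15596516385871}
top [ 398.65169974  -31.83953746 1038.45874749] [[ 562.  -37.    0.]
 [1271.  869.    0.]
 [ -19. -781.    0.]]
side [-135.18390699  676.43568518  794.75697245] [[ 583.  -81.    0.]
 [3952. -577.    0.]
 [-212.   36.    0.]]
```

View pics/top0.png

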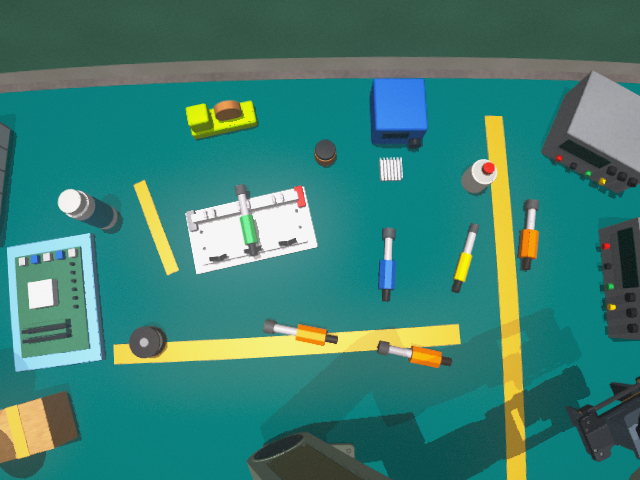

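View pics/side0.png

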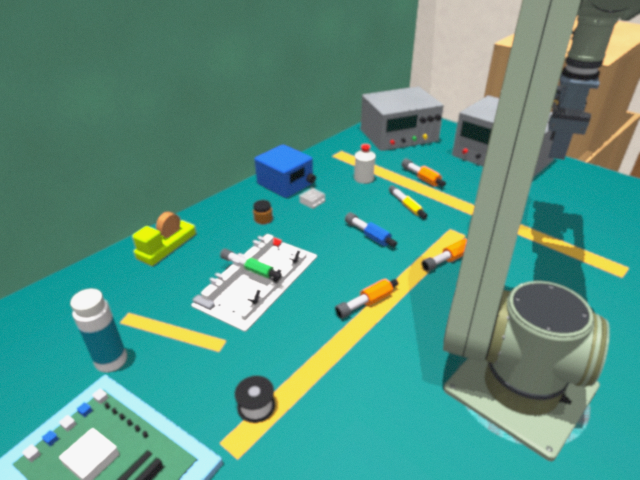

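The top view shows the rail at about (250,230), with its red bar at (300,197), its grey bar at (193,220) and the green driver home at (247,225). Candidates for the loose drivers:
- **Large:** blue driver (387,265).
- **Small:** yellow driver (463,262).
- **Look-alikes:** orange drivers at (310,335), (425,356) and (530,235).
- **Same colours, other objects:** yellow tape (155,225), yellow dispenser (220,118) and blue box (398,110).

By description I take the blue and yellow drivers.

```bash
cat > meas.py <<'E'
from h import *
def axis(f,box,lo,hi,zc,name):
    x0,y0,x1,y1=box; hsv=cv2.cvtColor(f["frame"],cv2.COLOR_BGR2HSV)
    m=cv2.inRange(hsv,lo,hi); k=np.zeros_like(m);k[y0:y1,x0:x1]=255; m&=k
    n,l,s,c=cv2.connectedComponentsWithStats(m); i=1+np.argmax(s[1:,4]); vu=np.argwhere(l==i)
    (cx,cy),(w,h),a=cv2.minAreaRect(vu[:,::-1].astype(np.float32))
    box=cv2.boxPoints(((cx,cy),(w,h),a)); P=onplane(f,box,zc)
    e1,e2=P[1]-P[0],P[2]-P[1]; L=e1 if np.linalg.norm(e1)>np.linalg.norm(e2) else e2
    z=pts(f)[vu[:,0],vu[:,1]]
    print(name,"px",(round(cx),round(cy)),"n",len(vu),"ctr",onplane(f,[[cx,cy]],zc)[0].round(1),"size",np.linalg.norm(e1).round(1),np.linalg.norm(e2).round(1),"ang",(np.degrees(np.arctan2(L[1],L[0]))%180).round(2),"z50/95",np.percentile(z[:,2],[50,95]).round(1),"med",np.median(z,0).round(1))
if __name__=="__main__":
    f=grab("top")
    axis(f,(360,220,420,300),(100,120,60),(125,255,255),27,"blue")
    axis(f,(440,215,490,300),(22,120,100),(35,255,255),17,"yellow")
    axis(f,(225,190,270,265),(45,120,60),(75,255,255),52,"green")
    axis(f,(285,180,315,215),(0,150,80),(8,255,255),18,"red")
    axis(f,(170,170,330,280),(0,0,190),(180,60,255),6,"plate")
    axis(f,(165,200,205,240),(0,0,60),(180,80,190),18,"grey?")
    P=pts(f)
    big=np.hstack([cv2.resize(f["frame"][175:285,175:335],(800,550))]);cv2.imwrite("pics/rail.png",big)
    cv2.imwrite("pics/drv.png",cv2.resize(f["frame"][215:305,365:495],None,fx=6,fy=6))
E
python3 meas.py
```

```text
blue px (387, 274) n 488 ctr [ 477. -186.   27.] size 65.7 38.1 ang 175.4 z50/95 [33.4 38.2] med [ 477.  -184.3   33.4]
yellow px (462, 267) n 322 ctr [ 492.4 -363.1   17. ] size 66.5 26.2 ang 160.7 z50/95 [21.8 27.1] med [ 492.  -361.9   21.8]
green px (248, 229) n 308 ctr [581.2 124.5  52. ] size 27.0 62.8 ang 11.63 z50/95 [55.2 59.2] med [582.3 124.1  55.2]
red px (300, 196) n 122 ctr [664.    9.9  18. ] size 16.9 48.1 ang 12.13 z50/95 [18.2 21.3] med [662.4   8.8  18.2]
plate px (249, 227) n 5670 ctr [594.2 129.2   6. ] size 295.7 164.1 ang 102.04 z50/95 [ 6.4 35.9] med [580.8 147.5   6.4]
grey? px (196, 225) n 61 ctr [599.6 251.6  18. ] size 39.1 20.3 ang 140.1 z50/95 [16.1 28.7] med [603.2 251.2  16.1]
```

View pics/rail.png

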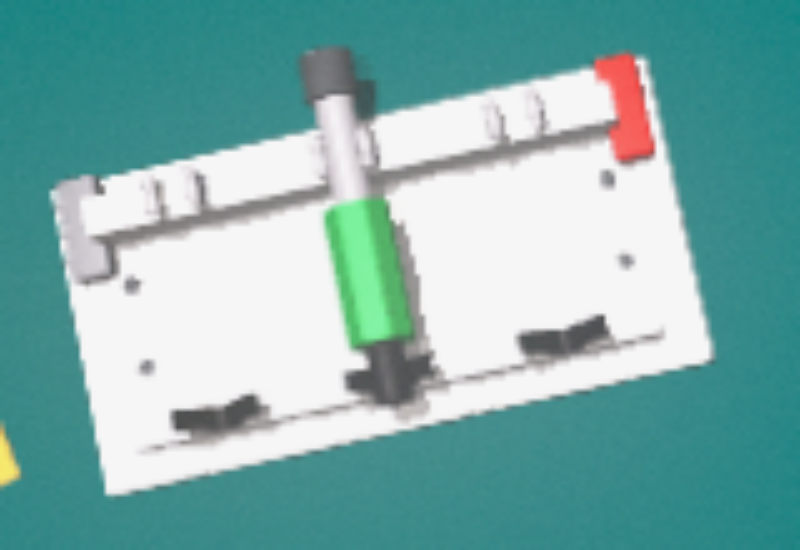

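View pics/drv.png

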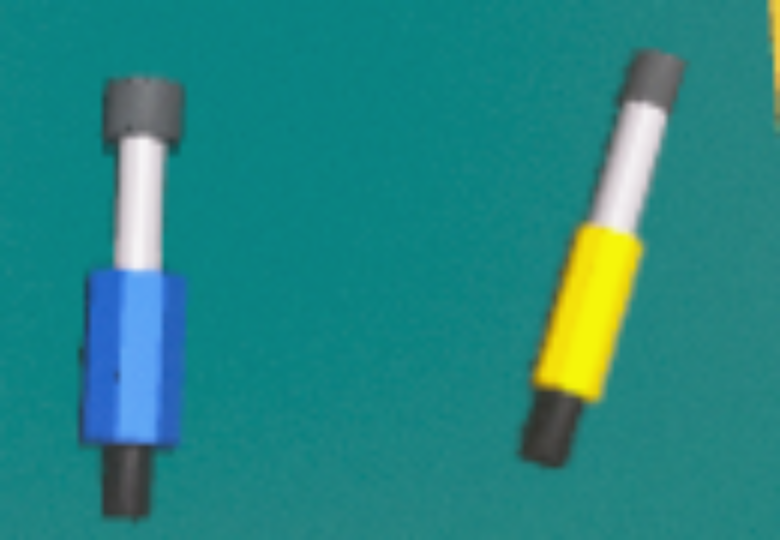

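The crops confirm the choice: the wide blue driver has a light top flat at crop (140,360), and the slim yellow one is at (590,310). On the rail, red is at the right end (-y) and grey at the left (+y).

```bash
cat >> h.py <<'E'
def driver(f,box,zc):
    "axis of a whole loose driver: pixels not bench-coloured"
    x0,y0,x1,y1=box; hsv=cv2.cvtColor(f["frame"],cv2.COLOR_BGR2HSV)
    m=255-cv2.inRange(hsv,(75,110,40),(99,255,255)); k=np.zeros_like(m);k[y0:y1,x0:x1]=255;m&=k
    l,s=cv2.connectedComponentsWithStats(m)[1:3]; i=1+np.argmax(s[1:,4]); vu=np.argwhere(l==i)
    P=onplane(f,vu[:,::-1],zc)[:,:2]; c=P.mean(0); d=np.linalg.svd(P-c,full_matrices=False)[2][0]; d*=np.sign(d[0])
    s=(P-c)@d; mid=c+d*(s.min()+s.max())/2
    return mid-d*23, np.degrees(np.arctan2(d[1],d[0])), np.ptp(s)
def plan(g,yaw,tilt=0):
    "turn & shift (tool axes) from the measured pose so that the grasp point is at g, jaw axis yaw"
    from scipy.spatial.transform import Rotation as Ro
    s=env.state(); R0=Ro.from_euler("xyz",s["ee_rot"],degrees=True)
    R1=Ro.from_euler("xyz",[-90,0,yaw],degrees=True)*Ro.from_euler("x",tilt,degrees=True)
    T=np.array(g)-R1.apply([0,172,0])
    print("turn",(R0.inv()*R1).as_rotvec().round(3),"shift",R0.inv().apply(T-s["ee_pos"]).round(1),"t",s["time_s"])
E
python3 - <<'E'
from h import *
f=grab("top")
print("blue",driver(f,(368,220,408,310),18)); print("yellow",driver(f,(440,215,488,300),12))
c=np.array([[107,494],[713,357],[648,57]])/5+174.5
P=onplane(f,c,6)[:,:2]; e=P[0]-P[1]; print("corners",P.round(1),np.linalg.norm(e),np.degrees(np.arctan2(e[1],e[0]))-90,np.linalg.norm(P[2]-P[1]),"ctr",(P[0]+P[2])/2)
# lips/green shank
Q=onplane(f,np.array([[328,75],[392,372]])/5+174.5,42); d=Q[0]-Q[1]; print("green axis",Q.round(1),np.degrees(np.arctan2(d[1],d[0])))
L=onplane(f,np.array([[174,192],[517,117]])/5+174.5,47); print("clips L R",L.round(1))
V=onplane(f,np.array([[215,420],[562,340]])/5+174.5,35); print("V L R",V.round(1))
print("spray top",onplane(f,[[72,202]],170),"flask",onplane(f,[[488,168]],110))
plan([477,-186,120],-93)
E
```

```text
blue (array([ 478.3988212 , -187.06719777]), np.float64(-4.431333271498361), np.float64(168.17141800174568))
yellow (array([ 492.940227  , -364.71717689]), np.float64(-19.89349335797914), np.float64(169.45392879459067))
corners [[486.6 252.9]
 [547.  -29.6]
 [691.4  -0.7]] 288.8100871492869 12.071322389549948 147.27323112055646 ctr [588.95990335 126.10546004]
green axis [[675.2 145.6  42. ]
 [537.  114.6  42. ]] 12.613176581811944
clips L R [[620.3 214.5  47. ]
 [652.5  57.9  47. ]]
V L R [[517.1 196.1  35. ]
 [551.5  38.6  35. ]]
spray top [[621.57406987 473.59583967 170.        ]] flask [[ 697.8784276  -404.41981887  110.        ]]
turn [ 0.     0.44  -0.001] shift [-222.2  112.5  371.3] t 0.2
```

Call:
{"op": "carry_out", "data": {
  "increments": [
    [[0, 0.06, 0], [-20, 11, 34], 0],
    [[0, 0.16, 0], [-42, 23, 70], 0],
    [[0, 0.26, 0], [-62, 35, 103], 0],
    [[0, 0.36, 0], [-82, 46, 137], 0],
    [[0, 0.464, 0], [-102, 57, 170], 0],
    [[0, 0.464, 0], [-122, 69, 204], 0],
    [[0, 0.464, 0], [-142, 80, 237], 0],
    [[0, 0.464, 0], [-162, 92, 271], 0],
    [[0, 0.464, 0], [-182, 103, 304], 0],
    [[0, 0.464, 0], [-202, 115, 338], 0]
  ],
  "force": 30
}}

```text
time_s: 1.03
ee_pos: [454.7, -215.8, 289.4]
ee_rot: [-90.0, -0.0, -94.4]
force: [0.6, -1.4, -0.4]
gripper_width: 91.5
```

```bash
python3 -c "
from h import *
plan([478,-187,60],-94.4);plan([478,-187,22],-94.4)"
```

```text
turn [-0.  0.  0.] shift [-30.5  57.4  21. ] t 1.0333
turn [-0.  0.  0.] shift [-30.6  95.4  21. ] t 1.0333
```

Call:
{"op": "carry_out", "data": {
  "increments": [
    [[0, 0, 0], [-30, 10, 21], 0],
    [[0, 0, 0], [-30, 30, 21], 0],
    [[0, 0, 0], [-30, 50, 21], 0],
    [[0, 0, 0], [-30, 70, 21], 0],
    [[0, 0, 0], [-30, 85, 21], 0],
    [[0, 0, 0], [-30, 95, 21], 0],
    [[0, 0, 0], [-30, 95, 21], 0.3],
    [[0, 0, 0], [-30, 95, 21], 0.6],
    [[0, 0, 0], [-30, 95, 21], 0.8],
    [[0, 0, 0], [-30, 95, 21], 0.8]
  ],
  "force": 30
}}

```text
time_s: 1.87
ee_pos: [477.6, -189.5, 195.8]
ee_rot: [-89.9, -0.0, -94.4]
force: [-0.5, 0.8, 0.1]
gripper_width: 67.6
```

Call:
{"op": "carry_out", "data": {
  "increments": [
    [[0, 0, 0], [0, 1, 0], 0.9],
    [[0, 0, 0], [0, 1, 0], 0.9],
    [[0, 0, 0], [0, 1, 0], 0.9],
    [[0, 0, 0], [0, 1, 0], 0.9],
    [[0, 0, 0], [0, 1, 0], 0.9],
    [[0, 0, 0], [0, 1, 0], 0.9],
    [[0, 0, 0], [0, -5, 0], 0.9],
    [[0, 0, 0], [0, -20, 0], 0.9],
    [[0, 0, 0], [0, -45, 0], 0.9],
    [[0, 0, 0], [0, -75, 0], 0.9]
  ],
  "force": 30
}}

```text
time_s: 2.7
ee_pos: [476.4, -189.0, 269.3]
ee_rot: [-90.3, 0.1, -94.4]
force: [0.5, -0.7, -1.3]
gripper_width: 35.8
```

```bash
python3 -c "
from h import *
print(env.state()['gripper_width'])
f=grab('side');cv2.imwrite('pics/held.png',cv2.resize(f['frame'][160:300,290:470],(720,560)))
plan([564,203,120],-77.9,0);plan([564,203,120],-77.9,6.6)"
```

```text
35.8011980512688
turn [-0.007 -0.287  0.004] shift [-398.1  -17.    55.6] t 2.75
turn [ 0.107 -0.287  0.021] shift [-392.5  -15.9   36.6] t 2.75
```

View pics/held.png

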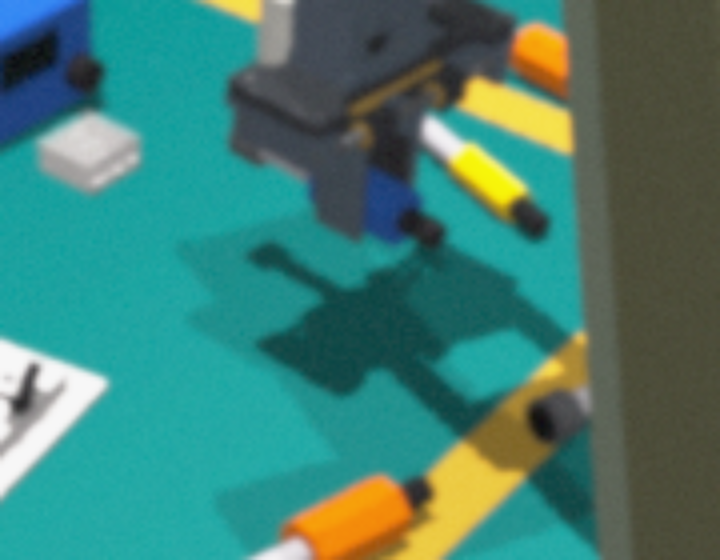

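Call:
{"op": "carry_out", "data": {
  "increments": [
    [[0, 0, 0], [-20, -10, 2], 0.9],
    [[0.01, -0.03, 0], [-55, -20, 5], 0.9],
    [[0.02, -0.06, 0], [-95, -25, 9], 0.9],
    [[0.03, -0.1, 0.01], [-136, -25, 13], 0.9],
    [[0.04, -0.14, 0.01], [-177, -25, 17], 0.9],
    [[0.06, -0.18, 0.01], [-218, -25, 21], 0.9],
    [[0.08, -0.22, 0.02], [-259, -25, 25], 0.9],
    [[0.1, -0.26, 0.02], [-299, -22, 29], 0.9],
    [[0.107, -0.287, 0.02], [-336, -18, 33], 0.9],
    [[0.107, -0.287, 0.02], [-370, -16, 36], 0.9]
  ]
}}

```text
time_s: 3.58
ee_pos: [540.9, 179.2, 285.4]
ee_rot: [-83.8, 0.2, -77.8]
force: [0.0, 0.4, -1.2]
gripper_width: 36.0
```

```bash
python3 -c "
from h import *
print(env.state()['gripper_width'])
plan([564.5,203,75],-77.9,6.6);plan([564.5,203,53],-77.9,6.6)"
```

```text
36.022526496226476
turn [ 0.007  0.002 -0.004] shift [-18.1  40.3   4. ] t 3.5833
turn [ 0.007  0.002 -0.004] shift [-18.   62.2   1.6] t 3.5833
```

Call:
{"op": "carry_out", "data": {
  "increments": [
    [[0.004, 0, 0], [-10, 5, 4], 0.9],
    [[0.004, 0, 0], [-18, 15, 4], 0.9],
    [[0.004, 0, 0], [-18, 28, 4], 0.9],
    [[0.004, 0, 0], [-18, 40, 4], 0.9],
    [[0.004, 0, 0], [-18, 47, 3], 0.9],
    [[0.004, 0, 0], [-18, 51, 3], 0.9],
    [[0.004, 0, 0], [-18, 51, 3], 0.9]
  ]
}}

```text
time_s: 4.17
ee_pos: [545.3, 195.6, 234.3]
ee_rot: [-83.7, 0.2, -78.0]
force: [-0.3, -0.5, -3.1]
gripper_width: 35.7
```

```bash
python3 -c "
from h import *
print(env.state()['force'])
f=grab('side');a=cv2.resize(f['frame'][210:340,170:330],(640,520));cv2.imwrite('pics/l1.png',a)
f=grab('top');axis=0
cv2.imwrite('pics/l1t.png',np.vstack([cv2.resize(a,(480,390))[:, :],cv2.resize(f['frame'][175:285,175:335],(480,210*480//480))]))
plan([564.5,203,53],-77.9,6.6)"
```

```text
[-0.26807159 -0.46623124 -3.12198838]
turn [ 0.002 -0.001 -0.004] shift [-2.8 11.7 -1.4] t 4.2667
```

View pics/l1t.png

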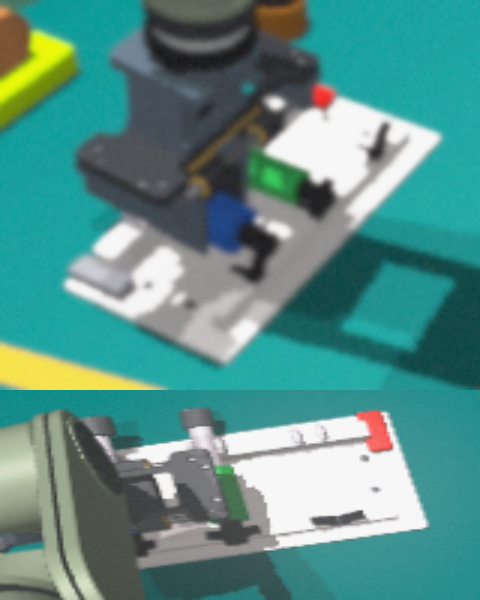

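The butt hangs just above the left V at about (255,255) in the crop, with the shank over the left clip. Lowering it now.

Call:
{"op": "carry_out", "data": {
  "increments": [
    [[0.002, 0, 0], [-2, 3, 0], 0.9],
    [[0.002, 0, 0], [-3, 6, -1], 0.9],
    [[0.002, 0, 0], [-3, 9, -1], 0.9],
    [[0.002, 0, 0], [-3, 11, -1], 0.9],
    [[0.002, 0, 0], [-3, 12, -1], 0.9],
    [[0.002, 0, 0], [-3, 12, -1], 0.9]
  ]
}}

```text
time_s: 4.77
ee_pos: [545.3, 200.2, 223.7]
ee_rot: [-83.4, 0.3, -77.9]
force: [-2.5, 4.0, 3.1]
gripper_width: 36.0
```

```bash
python3 -c "
from h import *
s=env.state();print(s['force'],s['torque'])
plan([564.5,203,53],-77.9,6.6)"
```

```text
[-2.50991122  3.95449639  3.06188798] [0.57077925 0.55111213 0.03945567]
turn [ 0.001 -0.001 -0.005] shift [ 1.3 -0.2 -0.4] t 4.7667
```

Call:
{"op": "carry_out", "data": {
  "increments": [
    [[0, 0, 0], [0, 0, 0], 0.5],
    [[0, 0, 0], [0, 0, 0], 0.4],
    [[0, 0, 0], [0, 0, 0], 0.4],
    [[0, 0, 0], [0, 0, 0], 0.4],
    [[0, 0, 0], [0, -5, 0], 0.4],
    [[0, 0, 0], [0, -20, 0], 0.4],
    [[0, 0, 0], [0, -40, 0], 0.4],
    [[-0.05, 0, 0], [0, -65, 0], 0.4],
    [[-0.11, 0, 0], [0, -90, 5], 0.4],
    [[-0.11, 0, 0], [0, -90, 15], 0.9]
  ]
}}

```text
time_s: 5.6
ee_pos: [550.7, 200.4, 319.9]
ee_rot: [-89.4, 0.3, -77.9]
force: [0.9, 0.4, 1.1]
gripper_width: 50.3
```

```bash
python3 -c "
from h import *
s=env.state();print(s['force'],s['gripper_width'])
f=grab('side');a=cv2.resize(f['frame'][210:340,170:330],(640,520));cv2.imwrite('pics/l2.png',a)
R=np.array([588.5,126.4,0]);c,s_=np.cos(np.radians(12.07)),np.sin(np.radians(12.07))
for x,z in((50,110),(50,82)):
  plan([588.5+c*x-s_*80,126.4+s_*x+c*80,z],-77.9,0)"
```

```text
[0.94848806 0.40028487 1.0815527 ] 50.274902833902935
turn [-0.014 -0.    -0.005] shift [ 0.5 37.  68.9] t 5.65
turn [-0.014 -0.    -0.005] shift [ 0.6 65.  68.5] t 5.65
```

View pics/l2.png

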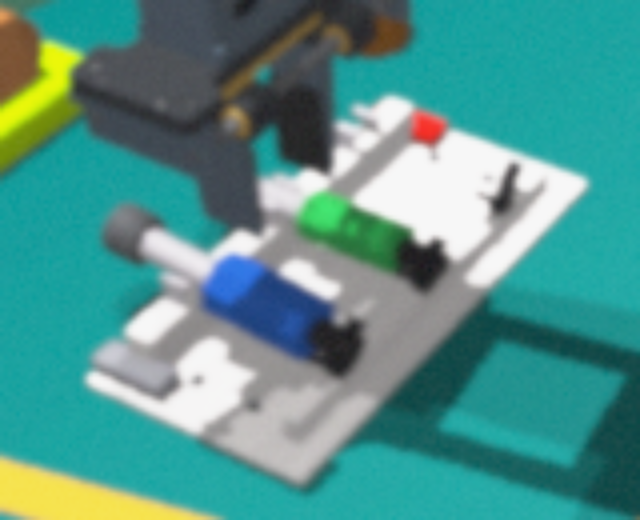

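The blue driver lies on the left clip with its butt in the V. Next I move over the shank with the fingers shut and press.

Call:
{"op": "carry_out", "data": {
  "increments": [
    [[-0.014, 0, -0.005], [0, 5, 20], 1],
    [[-0.014, 0, -0.005], [0, 15, 45], 1],
    [[-0.014, 0, -0.005], [0, 25, 65], 1],
    [[-0.014, 0, -0.005], [0, 35, 69], 1],
    [[-0.014, 0, -0.005], [0, 40, 69], 1],
    [[-0.014, 0, -0.005], [0, 45, 69], 1],
    [[-0.014, 0, -0.005], [0, 52, 69], 1],
    [[-0.014, 0, -0.005], [0, 58, 69], 1],
    [[-0.014, 0, -0.005], [0, 62, 69], 1],
    [[-0.014, 0, -0.005], [0, 62, 69], 1]
  ]
}}

```text
time_s: 6.48
ee_pos: [617.2, 215.0, 252.6]
ee_rot: [-90.6, -0.0, -77.9]
force: [0.0, -0.1, -0.1]
gripper_width: 0.4
```

```bash
python3 -c "
from h import *
s=env.state();print(s['force'],s['gripper_width'])
plan([621,215.1,70],-77.9,0)"
```

```text
[ 0.02498514 -0.07260555 -0.06113743] 0.3557605623865618
turn [0.01  0.    0.001] shift [ 0.7 10.5  3.9] t 6.4833
```

Call:
{"op": "carry_out", "data": {
  "increments": [
    [[0.01, 0, 0], [0, 1, 3], 1],
    [[0.01, 0, 0], [0, 2, 3], 1],
    [[0.01, 0, 0], [0, 3, 3], 1],
    [[0.01, 0, 0], [0, 4, 3], 1],
    [[0.01, 0, 0], [0, 5, 3], 1],
    [[0.01, 0, 0], [0, 5, 3], 1]
  ]
}}

```text
time_s: 6.98
ee_pos: [621.1, 215.8, 249.3]
ee_rot: [-89.8, -0.0, -77.9]
force: [-0.5, 0.2, 6.4]
gripper_width: 0.3
```

Call:
{"op": "carry_out", "data": {
  "increments": [
    [[0, 0, 0], [0, 1, 0], 1],
    [[0, 0, 0], [0, 2, 0], 1],
    [[0, 0, 0], [0, 3, 0], 1],
    [[0, 0, 0], [0, 4, 0], 1],
    [[0, 0, 0], [0, 5, 0], 1],
    [[0, 0, 0], [0, 6, 0], 1],
    [[0, 0, 0], [0, 6, 0], 1]
  ]
}}

```text
time_s: 7.57
ee_pos: [620.7, 215.6, 241.9]
ee_rot: [-90.0, -0.0, -77.9]
force: [-0.1, 0.3, 3.6]
gripper_width: 0.2
```

Call:
{"op": "carry_out", "data": {
  "increments": [
    [[0, 0, 0], [0, 1, 0], 1],
    [[0, 0, 0], [0, 2, 0], 1],
    [[0, 0, 0], [0, 2, 0], 1]
  ]
}}

```text
time_s: 7.82
ee_pos: [620.7, 215.6, 241.7]
ee_rot: [-89.9, -0.0, -77.9]
force: [-2.0, -1.2, 12.0]
gripper_width: 0.3
```

Stiff at tip height 50.7 mm, so it is home. Lifting and heading for the yellow one.

Call:
{"op": "carry_out", "data": {
  "increments": [
    [[0, 0, 0], [0, -15, 0], 1],
    [[0, 0, 0], [0, -45, 0], 0.5],
    [[0, 0, 0], [0, -80, 0], 0],
    [[0, 0, 0], [35, -85, -5], 0],
    [[0, 0, 0], [75, -85, -10], 0],
    [[0, 0, 0], [115, -85, -15], 0]
  ]
}}

```text
time_s: 8.32
ee_pos: [629.7, 99.6, 325.2]
ee_rot: [-90.0, -0.0, -77.8]
force: [1.0, -0.5, -0.8]
gripper_width: 30.6
```

```bash
python3 -c "
from h import *
f=grab('top');print(driver(f,(440,215,488,300),12))
plan([492.9,-364.5,100],-109.9,0)"
```

```text
(array([ 492.9296013, -364.6640897]), np.float64(-19.933065924807412), np.float64(169.51692604945208))
turn [-0.     0.556  0.007] shift [ 418.2   55.8 -228.8] t 8.3667
```

Call:
{"op": "carry_out", "data": {
  "increments": [
    [[0, 0.04, 0], [30, 0, -16], 0],
    [[0, 0.1, 0], [65, 0, -35], 0],
    [[0, 0.16, 0], [100, 0, -54], 0],
    [[0, 0.22, 0], [135, 5, -73], 0],
    [[0, 0.28, 0], [170, 10, -92], 0],
    [[0, 0.34, 0], [205, 15, -111], 0],
    [[0, 0.4, 0], [240, 20, -130], 0],
    [[0, 0.46, 0], [275, 25, -149], 0],
    [[0, 0.52, 0], [310, 30, -168], 0],
    [[0, 0.556, 0], [345, 40, -187], 0]
  ]
}}

```text
time_s: 9.2
ee_pos: [518.8, -278.1, 284.9]
ee_rot: [-89.9, -0.0, -109.9]
force: [1.0, -0.1, 0.1]
gripper_width: 91.2
```

```bash
python3 -c "
from h import *
plan([492.9,-364.5,100],-109.9,0)
plan([492.9,-364.5,22],-109.9,0)"
```

```text
turn [-0.001 -0.     0.   ] shift [90.  12.9  5.1] t 9.2
turn [-0.001 -0.     0.   ] shift [90.  90.9  5. ] t 9.2
```

Call:
{"op": "carry_out", "data": {
  "increments": [
    [[0, 0, 0], [35, 5, 2], 0],
    [[0, 0, 0], [70, 12, 5], 0],
    [[0, 0, 0], [88, 20, 5], 0],
    [[0, 0, 0], [90, 35, 5], 0],
    [[0, 0, 0], [90, 55, 5], 0],
    [[0, 0, 0], [90, 75, 5], 0],
    [[0, 0, 0], [90, 87, 5], 0],
    [[0, 0, 0], [90, 91, 5], 0.5],
    [[0, 0, 0], [90, 91, 5], 0.9],
    [[0, 0, 0], [90, 91, 5], 0.95]
  ]
}}

```text
time_s: 10.03
ee_pos: [494.3, -362.9, 194.4]
ee_rot: [-89.9, -0.0, -109.7]
force: [0.2, -0.9, 0.7]
gripper_width: 74.1
```

```bash
python3 -c "
from h import *
plan([492.9,-364.5,22],-109.9,0)"
```

```text
turn [-0.001  0.003  0.   ] shift [ 2.   0.4 -0.8] t 10.0333
```

Call:
{"op": "carry_out", "data": {
  "increments": [
    [[0, 0, 0], [2, 0, 0], 0.95],
    [[0, 0, 0], [2, 0, 0], 0.95],
    [[0, 0, 0], [2, 0, 0], 0.95],
    [[0, 0, 0], [2, 0, 0], 0.95],
    [[0, 0, 0], [2, 0, 0], 0.95],
    [[0, 0, 0], [2, 0, 0], 0.95],
    [[0, 0, 0], [2, 0, 0], 0.95],
    [[0, 0, 0], [2, 0, 0], 0.95],
    [[0, 0, 0], [2, 0, 0], 0.95]
  ],
  "force": 30
}}

```text
time_s: 10.78
ee_pos: [493.2, -364.8, 194.1]
ee_rot: [-90.0, -0.0, -109.8]
force: [-0.2, 1.1, 0.5]
gripper_width: 23.7
```

Call:
{"op": "carry_out", "data": {
  "increments": [
    [[0, 0, 0], [0, -5, 0], 0.95],
    [[0, 0, 0], [0, -20, 0], 0.95],
    [[0, 0, 0], [0, -40, 0], 0.95],
    [[0, 0, 0], [0, -65, 0], 0.95],
    [[0, 0, 0], [0, -90, 0], 0.95],
    [[0, 0, 0], [0, -95, 0], 0.95]
  ]
}}

```text
time_s: 11.28
ee_pos: [494.0, -365.4, 293.6]
ee_rot: [-89.5, -0.2, -109.8]
force: [0.4, 0.0, -0.3]
gripper_width: 23.8
```

```bash
python3 -c "
from h import *
print(env.state()['gripper_width'])
f=grab('side');cv2.imwrite('pics/held2.png',cv2.resize(f['frame'][110:260,350:500],(500,500)))
plan([597.5,46.5,125],-77.9,6.6)"
```

```text
23.796764259607006
turn [ 0.106 -0.555  0.036] shift [-412.2   -4.6  -58.3] t 11.3333
```

View pics/held2.png

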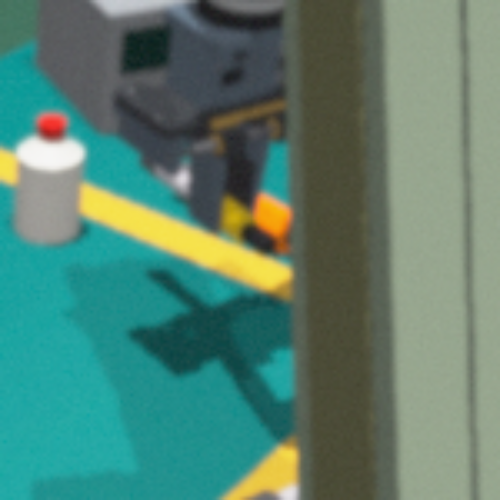

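Call:
{"op": "carry_out", "data": {
  "increments": [
    [[0, -0.03, 0], [-20, -4, -3], 0.95],
    [[0.01, -0.08, 0], [-55, -5, -8], 0.95],
    [[0.02, -0.14, 0], [-95, -5, -14], 0.95],
    [[0.03, -0.2, 0], [-135, -5, -20], 0.95],
    [[0.04, -0.26, 0.01], [-175, -5, -26], 0.95],
    [[0.06, -0.32, 0.02], [-215, -5, -31], 0.95],
    [[0.08, -0.38, 0.02], [-255, -5, -37], 0.95],
    [[0.09, -0.44, 0.03], [-295, -5, -43], 0.95],
    [[0.106, -0.5, 0.036], [-335, -5, -49], 0.95],
    [[0.106, -0.555, 0.036], [-372, -5, -54], 0.95]
  ]
}}

```text
time_s: 12.17
ee_pos: [567.4, 5.8, 292.5]
ee_rot: [-83.8, 0.3, -77.7]
force: [0.3, -0.3, 0.2]
gripper_width: 24.0
```

```bash
python3 -c "
from h import *
print(env.state()['gripper_width'])
plan([596.5,46.3,100],-77.9,6.6);plan([596.5,46.3,68],-77.9,6.6)"
```

```text
24.047134658031393
turn [ 0.006  0.002 -0.006] shift [-33.3  23.6  14.8] t 12.1667
turn [ 0.006  0.002 -0.006] shift [-33.1  55.4  11.3] t 12.1667
```

Call:
{"op": "carry_out", "data": {
  "increments": [
    [[0.005, 0, 0], [-20, 5, 12], 0.95],
    [[0.005, 0, 0], [-33, 15, 12], 0.95],
    [[0.005, 0, 0], [-33, 25, 12], 0.95],
    [[0.005, 0, 0], [-33, 38, 12], 0.95],
    [[0.005, 0, 0], [-33, 48, 12], 0.95],
    [[0.005, 0, 0], [-33, 54, 12], 0.95],
    [[0.005, 0, 0], [-33, 55, 11], 0.95],
    [[0.005, 0, 0], [-33, 55, 11], 0.95]
  ]
}}

```text
time_s: 12.83
ee_pos: [577.3, 38.7, 239.8]
ee_rot: [-83.5, 0.3, -78.0]
force: [0.1, -0.4, -0.6]
gripper_width: 24.0
```

```bash
python3 -c "
from h import *
print(env.state()['force'])
plan([596.5,46.3,57.5],-77.9,6.6)
f=grab('side');a=cv2.resize(f['frame'][210:340,190:350],(640,520));cv2.imwrite('pics/s1.png',a)"
```

```text
[ 0.09524912 -0.44784729 -0.59851128]
turn [ 0.001 -0.002 -0.005] shift [-3.3 11.4 -0.8] t 12.8333
```

View pics/s1.png

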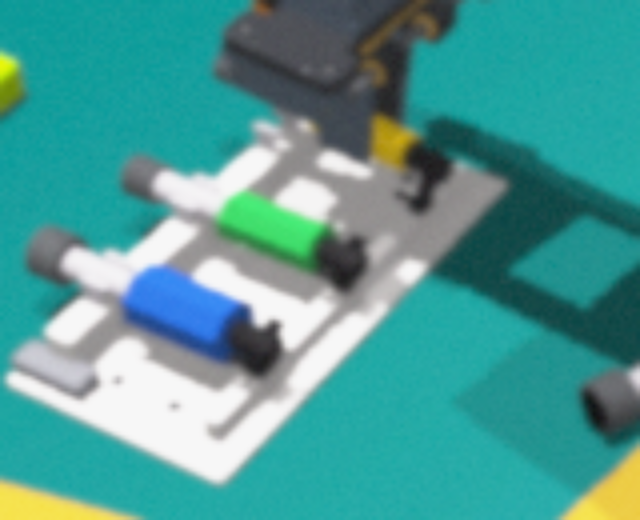

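Blue and green both lie level in their clips. The yellow driver's butt is above the right V at (425,175).

Call:
{"op": "carry_out", "data": {
  "increments": [
    [[0, 0, 0], [-2, 3, 0], 0.95],
    [[0, 0, 0], [-2, 6, 0], 0.95],
    [[0, 0, 0], [-2, 8, 0], 0.95],
    [[0, 0, 0], [-2, 10, 0], 0.95],
    [[0, 0, 0], [-2, 11, 0], 0.95],
    [[0, 0, 0], [-2, 11, 0], 0.95]
  ]
}}

```text
time_s: 13.38
ee_pos: [578.4, 42.7, 230.5]
ee_rot: [-83.3, 0.4, -77.9]
force: [-2.9, 3.8, 5.0]
gripper_width: 23.7
```

```bash
python3 -c "
from h import *
s=env.state();print(s['force'],s['torque'])
plan([596.5,46.3,57.5],-77.9,6.6)"
```

```text
[-2.91491545  3.80512233  4.95994961] [0.60352047 0.51157762 0.02497552]
turn [-0.001 -0.001 -0.006] shift [ 0.3  2.  -1.6] t 13.3833
```

Call:
{"op": "carry_out", "data": {
  "increments": [
    [[0, 0, 0], [-1, 0, 0], 0.65],
    [[0, 0, 0], [-1, 0, 0], 0.5],
    [[0, 0, 0], [-1, 0, 0], 0.5],
    [[0, 0, 0], [-1, 0, 0], 0.5],
    [[0, 0, 0], [-1, -5, 0], 0.5],
    [[0, 0, 0], [-1, -20, 0], 0.5],
    [[0, 0, 0], [-1, -40, 0], 0.5],
    [[-0.05, 0, 0], [-1, -60, 0], 0.5],
    [[-0.115, 0, 0], [-1, -75, 5], 0.5],
    [[-0.115, 0, 0], [-1, -75, 15], 0.9]
  ]
}}

```text
time_s: 14.22
ee_pos: [584.9, 43.7, 309.6]
ee_rot: [-89.8, 0.2, -77.9]
force: [0.8, 0.5, 0.6]
gripper_width: 41.3
```

```bash
python3 -c "
from h import *
s=env.state();print(s['force'],s['gripper_width'])
f=grab('side');a=cv2.resize(f['frame'][200:330,190:350],(640,520));cv2.imwrite('pics/s2.png',a)
plan([654.5,59,82],-77.9,0)"
```

```text
[0.80004168 0.49851911 0.59583358] 41.26829338950271
turn [-0.008 -0.    -0.004] shift [-0.1 55.2 68.9] t 14.2667
```

View pics/s2.png

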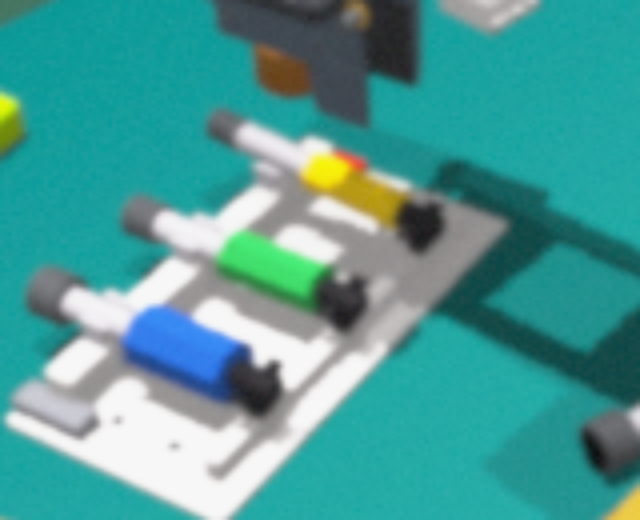

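Yellow lies on the right clip with its butt in the V at (420,220). I'll press it the same way.

Call:
{"op": "carry_out", "data": {
  "increments": [
    [[-0.008, 0, 0], [0, 0, 20], 1],
    [[-0.008, 0, 0], [0, 8, 45], 1],
    [[-0.008, 0, 0], [0, 16, 65], 1],
    [[-0.008, 0, 0], [0, 25, 69], 1],
    [[-0.008, 0, 0], [0, 32, 69], 1],
    [[-0.008, 0, 0], [0, 38, 69], 1],
    [[-0.008, 0, 0], [0, 44, 69], 1],
    [[-0.008, 0, 0], [0, 49, 69], 1],
    [[-0.008, 0, 0], [0, 52, 69], 1],
    [[-0.008, 0, 0], [0, 52, 69], 1]
  ]
}}

```text
time_s: 15.1
ee_pos: [651.5, 58.5, 253.8]
ee_rot: [-90.4, 0.3, -77.9]
force: [-1.2, -0.4, 0.7]
gripper_width: 0.4
```

```bash
python3 -c "
from h import *
s=env.state();print(s['force'],s['gripper_width'])
plan([654.5,59,70],-77.9,0)"
```

```text
[-1.23869889 -0.42515645  0.73509625] 0.433549359719831
turn [ 0.008 -0.    -0.005] shift [ 0.2 11.8  3.1] t 15.1
```

Call:
{"op": "carry_out", "data": {
  "increments": [
    [[0.008, 0, -0.004], [0, 1, 3], 1],
    [[0.008, 0, -0.004], [0, 2, 3], 1],
    [[0.008, 0, -0.004], [0, 3, 3], 1],
    [[0.008, 0, -0.004], [0, 4, 3], 1],
    [[0.008, 0, -0.004], [0, 5, 3], 1],
    [[0.008, 0, -0.004], [0, 6, 3], 1],
    [[0.008, 0, -0.004], [0, 7, 3], 1],
    [[0.008, 0, -0.004], [0, 8, 3], 1],
    [[0.008, 0, -0.004], [0, 9, 3], 1],
    [[0.008, 0, -0.004], [0, 10, 3], 1]
  ]
}}

```text
time_s: 15.93
ee_pos: [655.4, 59.3, 245.8]
ee_rot: [-89.7, 0.0, -77.9]
force: [0.0, 0.3, 4.6]
gripper_width: 0.4
```

Call:
{"op": "carry_out", "data": {
  "increments": [
    [[0, 0, 0], [0, 1, 0], 1],
    [[0, 0, 0], [0, 2, 0], 1],
    [[0, 0, 0], [0, 3, 0], 1],
    [[0, 0, 0], [0, 3, 0], 1]
  ]
}}

```text
time_s: 16.27
ee_pos: [655.2, 59.3, 241.8]
ee_rot: [-89.8, 0.0, -77.9]
force: [-0.3, 0.2, 6.4]
gripper_width: 0.3
```

Call:
{"op": "carry_out", "data": {
  "increments": [
    [[0, 0, 0], [0, 1, 0], 1],
    [[0, 0, 0], [0, 2, 0], 1],
    [[0, 0, 0], [0, 2, 0], 1]
  ]
}}

```text
time_s: 16.52
ee_pos: [655.1, 59.3, 241.7]
ee_rot: [-89.8, 0.0, -77.9]
force: [-2.1, -1.2, 15.1]
gripper_width: 0.5
```

Call:
{"op": "carry_out", "data": {
  "increments": [
    [[0, 0, 0], [0, -15, 0], 1],
    [[0, 0, 0], [0, -45, 0], 1],
    [[0, 0, 0], [0, -80, 0], 1],
    [[0, 0, 0], [30, -100, -20], 1],
    [[0, 0, 0], [65, -110, -40], 1],
    [[0, 0, 0], [105, -110, -60], 1],
    [[0, 0, 0], [140, -110, -80], 1],
    [[0, 0, 0], [175, -110, -100], 1],
    [[0, 0, 0], [210, -110, -120], 1],
    [[0, 0, 0], [210, -110, -120], 1]
  ]
}}

```text
time_s: 17.35
ee_pos: [579.1, -177.1, 348.0]
ee_rot: [-90.1, -0.1, -78.2]
force: [0.9, 0.2, -0.1]
gripper_width: 0.2
```

```bash
cat > chk.py <<'E'
from h import *
f=grab('top');P=pts(f);c,s=np.cos(np.radians(12.07)),np.sin(np.radians(12.07))
d=P[...,:2]-[588.5,126.4];X=d[...,0]*c+d[...,1]*s;Y=-d[...,0]*s+d[...,1]*c;Z=P[...,2]
for n,y in(('large',80),('med',0),('small',-80)):
  for nm,a,b in(('shank',28,38),('clip',42,58),('shank2',63,73),('head',80,95),('handle',-30,15),('butt',-66,-45)):
    m=(X>a)&(X<b)&(abs(Y-y)<14)&(Z>30); print(n,nm,m.sum(),"Y",np.median(Y[m]).round(1),"Z50/90",np.percentile(Z[m],[50,90]).round(1))
a=cv2.resize(f['frame'][165:285,175:335],(400,300));g=grab('side');b=cv2.resize(g['frame'][200:330,170:330],(400,325))
cv2.imwrite('pics/fin.png',np.vstack([a,b]))
E
python3 chk.py
```

```text
large shank 35 Y 77.5 Z50/90 [49.4 51.6]
large clip 89 Y 78.0 Z50/90 [48.7 51.9]
large shank2 33 Y 78.4 Z50/90 [48.7 52.1]
large head 78 Y 77.9 Z50/90 [54.2 57.7]
large handle 248 Y 78.9 Z50/90 [58.6 61.7]
large butt 95 Y 78.6 Z50/90 [47.8 51.6]
med shank 33 Y 0.6 Z50/90 [49.5 51.5]
med clip 91 Y -1.4 Z50/90 [48.9 51.7]
med shank2 37 Y 0.5 Z50/90 [48.9 52.9]
med head 62 Y -0.9 Z50/90 [52.8 55.4]
med handle 256 Y -1.1 Z50/90 [54.9 58.4]
med butt 97 Y -0.5 Z50/90 [48.1 51.6]
small shank 32 Y -80.2 Z50/90 [49.6 51.8]
small clip 85 Y -80.0 Z50/90 [49.2 52.3]
small shank2 34 Y -79.3 Z50/90 [49.6 52.4]
small head 52 Y -79.9 Z50/90 [49.7 52.6]
small handle 212 Y -79.3 Z50/90 [52.5 55.6]
small butt 97 Y -79.6 Z50/90 [47.8 51.8]
```

View pics/fin.png

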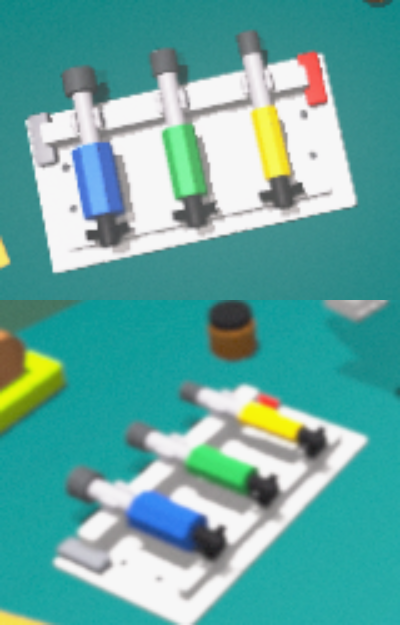

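All three lie level with their shank tops at about 51–52 mm, parallel and in size order. The robot is clear of everything.

```bash
python3 -c "
from workcell import env
print(env.state()['force'],env.job_done())"
```

```text
the job is handed in; nothing more can be done
[-0.06907858  0.22868823  0.06302357] None
```

The two loose nut drivers are back on the rail and the job is handed in at about 17 s of robot time. The large blue driver is in the left clip at the grey end, and the small yellow one is in the right clip at the red end. I laid each one nose-up with its butt in the V, then pressed the shank with shut fingers until it went stiff (12 N for blue, 15 N for yellow).

**Last checks**
- **Seating:** the final depth readings put all three shank tops at about 51–52 mm along their length, the same as the untouched green driver.
- **Position:** the shanks lie within about 2.5 mm of the clip lines in y, and all three are parallel to the rail.
- **Robot:** it was clear of everything at hand-in, with wrist force near zero.
- **Bystanders:** I did not measure them at the end. The gripper stayed well clear of them, and no unexpected contact force showed.

One small disagreement: while laying each driver there was about 4 N of sideways force, and the yellow one touched down about 2 mm earlier than I had planned. Neither affected the final seating.

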